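# Roll a stone core into the V bed of a length gauge and close the jaw

### The arm

A 6-joint arm with a two-finger parallel gripper is mounted at the origin on the work surface. World frame = base frame: x ahead of the robot, y to its left, z up, the work surface at z = 0. Lengths are in m, angles in rad, forces in N, time in s.
With the tool pointing down it reaches from about 0.375 to 0.9 m from the base axis. Payload 3.1 kg.
Tool frame: the origin (TCP) lies between the finger pads; the fingertips stand 8 mm ahead of it and the grasp point (between the pads) lies 11 mm behind it; z points along the fingers, y is the line along which they close (so a half turn about z gives the same grasp; the last joint's range is limited). The gripper opens to 85 mm and grips with 20 to 120 N. Pads are 22 mm wide; open, the fingers measure 114 mm over their backs; the gripper's body (76 mm by 85 mm) begins 54 mm behind the grasp point. The pads swing forward as they close: fully open they stand 13 mm farther back than shut.
Start: joints at [1.135, 0.527, 1.433, -0, 1.181, -0.178], TCP at [0.159, 0.604, 0.239] pointing down, gripper open.
Joint ranges: [-3.08, 3.08], [-0.75, 2.2], [0.22, 2.44], [-1.43, 4.57], [0, 2.65], [-2.85, 2.85]. Speed limits (rad/s): [2.79, 2.79, 3.14, 3.14, 3.14, 3.14].

### API

Orientations are given as a unit quaternion [x, y, z, w].
In Python, from station import readout, cams, sign_off gives the robot as it stands.
- The arm moves only by the tool send_rows, never from a script. Its argument "commands" is text: rows parted by semicolons, each of 5 numbers parted by spaces: the finger opening in mm, from 0 to 85.4, then the shift along the tool's x, y, z each as a share of 0.02 m, from -1 to 1, then the turn about the tool's z as a share of 4 degrees, from -1 to 1. In form: grip dx dy dz spin; .... A call has 1 to 20 rows; each row shifts and turns the commanded pose from where the row before left it, along the tool's axes as they then stand; what a row does not reach is not made up. A row lasts 1/12 s, in which the tool goes at most 41.7 mm and 7.16 degrees, less where a joint would pass 70% of its speed; a pose out of reach is approached as far as the arm can. A call with a number of a shift or a turn outside -1 to 1 is refused whole. A call with a gripper value outside its range is refused whole. The fingers move at their own pace and stop on an object; "grip_force" is the grip in N (left out, the last holds). Time passes only in rows, so rows that do not move let the fingers close. It gives the time, the measured TCP pose, the force, the opening and the grip force at its end, in the units of the state.
- readout.sense(): the state, without advancing time (a new reading comes with each control period).
- cams.snapshot(name): name is "scene" or "side" or "wrist"; returns a dict with "pixels" (480x640x3 uint8, red, green, blue), "intrinsics" (3x3 intrinsics, pixels), "eye" and "rotation" of the camera in the world. Camera axes: x right, y down, z forward; pixel columns grow to the right and rows downward; lengths in m; the calibration is good to about 2 mm. A picture is of the moment at which its call begins. There is no depth.
- sign_off(): hands the job in; it is judged then, once.
The state is a dict: "t": time; "q": joint angles; "qd": joint speeds; "tau": joint torques, N m; "tcp_pos": TCP position; "tool_rot": TCP orientation; "force": force on the tool from outside, world axes, zero at the start; "ft_torque": the same for the moment, N m; "finger_gap": opening from 0.0 (shut) to 1.0 (fully open); "gripper_force": force on a finger pad.
Only numpy, scipy, OpenCV 4.12 (cv2) and the standard library are available. Lean on these libraries where they do the work, as an engineer would, in place of code of your own. Each camera call takes 0.05 s, during which the arm holds its last target. There are 200 camera calls.

### The job

Get the stone core ready for measuring: roll it over the bench on its round side, up the bevelled front edge and into the V of the length gauge, then push the sliding jaw up to it until the core sits end to end between the fixed anvil and the jaw with no gap at either end. Do it all by pushing with the fingertips: do not lift, carry or tip the core, and leave the other things on the bench where they stand.

Things in the scene. Friction and masses are not known exactly. Their poses are not given: they have to be found in the camera images.
- core: Stone core: sandstone cylinder on its side, 50 mm diameter, 120 mm long, 0.45 to 0.75 kg. Origin: middle of its axis (25 mm above the bench at first). Own x along its axis, y and z turn as it rolls. Starts 210 to 300 mm from the V on the gauge's -y side, clear bench between, within 0.08 rad of the gauge's x. Rolls square to its axis even if pushed off-centre; stops when the push ends.
- gauge: Core length gauge, an aluminium instrument fixed to the bench. Origin on the bench, under the bottom line of the V. x runs along the V, y is the direction in which the core is rolled in, z up. Bed from x = -112 to +165 mm, y = -90 to +55 mm; a rail behind it (to y = +99, x = +177 mm) carries the jaw. A core lying in the V has its axis at y = 0, 32 mm above the bench.
- bevel_foot (a point): Front foot of the bed, on the bench at gauge x = -25, y = -90 mm. Section from here in y: even bevel (10 degrees) up to a 12 mm high lip at y = -20 mm; flat to -16; V falls at 30 degrees to 3 mm above the bench at y = 0, rises at 30 degrees to 30 mm at y = +47; flat to +55. Push at or below the core's middle height: a push high on its side can wedge it.
- anvil_face (a point): Centre of the fixed anvil's face: a 30 mm steel disc at gauge x = -85 mm, y = 0, 32 mm above the bench, looking to +x, on a dark bracket (x = -107 to -93 mm, y = -16 to +55 mm, 56 mm high). With the core's end against it the core's middle is at gauge x = -25 mm.
- jaw (a joint): Slide of the measuring jaw, m: 0 fully open, grows as it moves along the gauge's -x towards the anvil (to 0.105). The jaw's face (30 mm disc like the anvil) is at gauge x = 125 mm less this value. Starts at 0 to 0.02; 0.090 when closed up on the core. About 2 N of friction, stays where left; sliding the core along the V before it adds 2 to 5 N.
- jaw_back (a point): Middle of the flat back (+x) face of the jaw's dark arm, where a finger can push it to -x: at gauge y = 0, 42 mm above the bench, 20 mm behind the jaw's face, moving with it. Arm at the V: 17 to 61 mm above the bench, y = -16 to +16 mm; on to y = +58 it is 31 to 61 mm high. Carriage with readout beyond (y = +56 to +96, 76 mm high) juts 22 mm further to +x.
- plug: A bystander: a short stone plug standing on end, 38 mm in diameter, 55 mm high; origin at the centre of its underside.
- wash_bottle: A bystander: a white wash bottle, 64 mm in diameter, 170 mm high; origin at the centre of its underside.
- beaker: A bystander: a glass beaker, 70 mm in diameter, 95 mm high; origin at the centre of its underside.
- jar: A bystander: an amber sample jar with black cap, 54 mm in diameter, 65 mm high; origin at the centre of its underside.
Not all that is in view belongs to the job. Leave any blue or yellow look-alike of the core alone.

How it is judged:
On the way, in this order (a step that is already met when the one before it is completed fails the run):
1. the core rolls over by half a turn on the bench, before the bevel (angle between core's own z axis and vertical above 2.2 rad and height (world z) of core below 0.031 m and y of core in the frame of gauge below -0.085 m).
2. the core lies in the V, the jaw not yet closed (y of core in the frame of gauge between -0.006 and 0.006 m and height (world z) of core below 0.036 m and angle between the x axis of core and the x axis of gauge, either way round below 0.06 rad), for 0.2 s.
At the end, for the whole second after the job is handed in: The core lies at rest in the V (axis within 4 mm of its place across and in height, within 0.05 rad of the V), its end within 3 mm of the fixed anvil, and the jaw within 3 mm of its closed-up place on the core (slide at 0.090) (y of core in the frame of gauge between -0.004 and 0.004 m and height (world z) of core between 0.028 and 0.036 m and angle between the x axis of core and the x axis of gauge, either way round below 0.05 rad and x of core in the frame of gauge between -0.028 and -0.022 m and value of joint jaw between 0.087 and 0.093 m and linear speed of core below 0.01 m/s); the robot touches nothing.
It fails at once if the core is lifted: more than 8 mm off the bench before the bevel, or more than 11 mm above the lip over the gauge ((y of core in the frame of gauge below -0.1 m and height (world z) of core above 0.033 m) or height (world z) of core above 0.048 m).
It fails at once if the core is tipped: its axis more than 0.25 rad from level (angle between core's own x axis and vertical below 1.32 rad or angle between core's own x axis and vertical above 1.82 rad).
It fails at once if a bystander (plug, wash bottle, beaker, jar) is moved by more than 20 mm or tipped (distance of any of plug, wash_bottle, beaker, jar from where it was at the start of the episode above 0.02 m or angle between any of plug, wash_bottle, beaker, jar's own z axis and vertical above 0.35 rad).
It also fails if it takes over 51 s, if anything falls off the work surface, if the arm or the gripper's body presses on something with over 40 N, if the wrist force passes 120 N, or if a joint passes its speed limit or range.

## Working session

There is one attempt and no reset: what is moved stays moved. The work goes in short steps, Python scripts to look and compute and a tool call to move; the robot and the scene stay as the last step left them, time stands still between calls to the robot, and variables do not carry over. Pictures are saved under pics/ and viewed, at most 10 in all, crops included, and the job is handed in when it is done.

Besides the shell and the picture viewer there is one more tool, called after "Emit:" as a command line: name --argument value ..., lists and objects as JSON in quotes. send_rows: Moves the arm, as the interface text tells. Its arguments: {"type":"object","properties":{"commands":{"type":"string"},"grip_force":{"type":"number"}},"required":["commands"]}

```bash
ls; mkdir -p pics; cat > h.py <<'E'
import numpy as np, cv2, json
from station import readout, cams, sign_off
def snap(n,f):
    s=cams.snapshot(n); cv2.imwrite(f'pics/{f}.png',np.array(s['pixels'])[:,:,::-1])
    np.savez(f'pics/{f}.npz',K=s['intrinsics'],eye=s['eye'],R=s['rotation']); return s
def ray(f,uv,z):
    d=np.load(f'pics/{f}.npz'); uv=np.atleast_2d(np.array(uv,float))
    r=np.c_[uv,np.ones(len(uv))]@np.linalg.inv(d['K']).T@d['R'].T
    return d['eye']+r*((z-d['eye'][2])/r[:,2])[:,None]
def proj(f,P):
    d=np.load(f'pics/{f}.npz'); c=(np.atleast_2d(P)-d['eye'])@d['R']@d['K'].T
    return c[:,:2]/c[:,2:]
E
python3 - <<'E'
from h import *
for n in ['scene','side','wrist']:
    s=snap(n,n+'0'); print(n,s['eye'])
s=readout.sense(); print(s['t'],s['tcp_pos'],s['tool_rot'],s['force'])
E
```

```text
pics
scene [ 1.41499915 -1.28663518  1.03938118]
side [ 0.28525719 -0.86176177  0.7264812 ]
wrist [0.09161159 0.62221161 0.37252085]
0.15 [0.15848059 0.60403146 0.23854861] [ 1.28035686e-01  9.91769208e-01 -7.96763427e-04 -2.58788566e-04] [-0.46379813  0.12842682  0.04454395]
```

View pics/scene0.png

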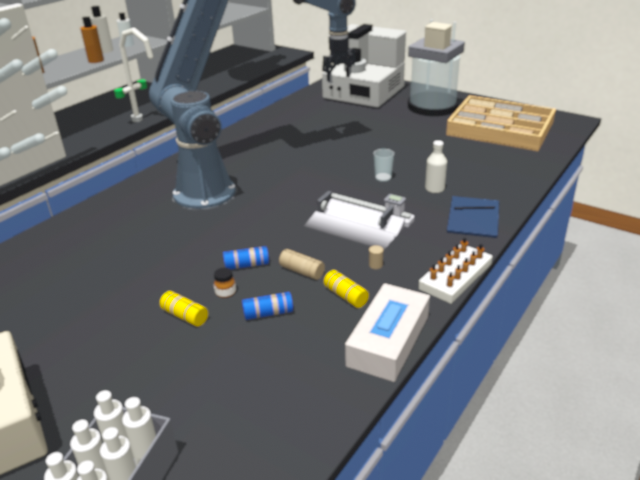

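View pics/side0.png

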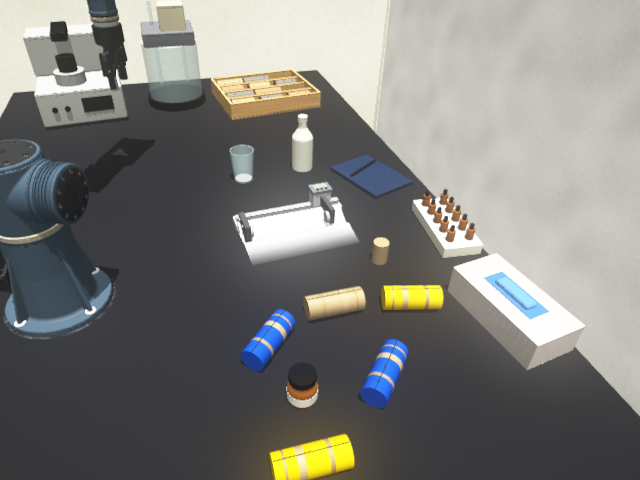

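The side view shows the core at about (335,303) and the gauge's front foot edge running from (249,260) to (357,243), with the anvil on the left and the jaw on the right. The plug is at (380,250), and there are blue and yellow decoys around the core. Next I'll measure the gauge and core.

```bash
python3 - <<'E'
from h import *
for f,box in (('side0',(220,180,440,345)),('scene0',(200,140,440,330))):
    im=cv2.imread(f'pics/{f}.png'); x0,y0,x1,y1=box
    hsv=cv2.cvtColor(im,cv2.COLOR_BGR2HSV)
    def big(m,k=1):
        n,l,st,c=cv2.connectedComponentsWithStats(m.astype(np.uint8)); o=[i for i in range(1,n) if st[i,4]>60 and x0<c[i][0]<x1 and y0<c[i][1]<y1]
        return [(l==i,st[i],c[i]) for i in o]
    core=(hsv[...,0]>8)&(hsv[...,0]<24)&(hsv[...,1]>50)&(hsv[...,1]<170)&(hsv[...,2]>60)
    for m,st,c in big(core):
        p=np.argwhere(m)[:,::-1].astype(np.float32); r=cv2.minAreaRect(p); print(f,'tan',st,c.round(1),cv2.boxPoints(r).round(1).tolist())
        if st[4]>600:
            print('  core', ray(f,cv2.boxPoints(r),.025).round(3)[:,:2].tolist(), ray(f,c,.025).round(4))
    wh=(hsv[...,2]>110)&(hsv[...,1]<40)
    for m,st,c in big(wh):
        if st[4]<1500: continue
        p=np.argwhere(m)[:,::-1]; h=cv2.convexHull(p.astype(np.int32)); a=cv2.approxPolyDP(h,3,True)[:,0]; print(f,'white',st,a.tolist()); 
        print(ray(f,a,0).round(3)[:,:2].tolist())
im=cv2.imread('pics/side0.png')[170:350,220:440]
cv2.imwrite('pics/c1.png',cv2.resize(im,None,fx=3.3,fy=3.3,interpolation=cv2.INTER_CUBIC))
E
```

```text
side0 tan [422 193  34  49 443] [438.3 218. ] [[417.5, 197.3000030517578], [428.3999938964844, 190.10000610351562], [459.20001220703125, 236.1999969482422], [448.29998779296875, 243.5]]
side0 tan [371 237  19  29 341] [379.6 253. ] [[370.0, 263.6000061035156], [373.5, 235.6999969482422], [389.8999938964844, 237.6999969482422], [386.3999938964844, 265.70001220703125]]
side0 tan [ 304  286   62   35 1142] [333.8 304. ] [[301.5, 295.8999938964844], [362.79998779296875, 284.29998779296875], [367.3999938964844, 308.8999938964844], [306.20001220703125, 320.5]]Traceback (most recent call last):
  File "<stdin>", line 12, in <module>
  File "h.py", line 8, in ray
    r=np.c_[uv,np.ones(len(uv))]@np.linalg.inv(d['K']).T@d['R'].T
      ~~~~~~~~~~~~~~~~~~~~~~~~~~~~~~~~~~~~~~~~~~~~~~~~~~^~~~~~~~~
ValueError: matmul: Input operand 1 has a mismatch in its core dimension 0, with gufunc signature (n?,k),(k,m?)->(n?,m?) (size 4 is different from 3)
```

```bash
sed -i "s/^from station/from scipy.spatial.transform import Rotation\nfrom station/; s/R=s\['rotation'\]/R=Rotation.from_quat(s['rotation']).as_matrix()/" h.py
python3 - <<'E'
from h import *
for f in ('scene0','side0','wrist0'):
    d=dict(np.load(f'pics/{f}.npz')); d['R']=Rotation.from_quat(d['R']).as_matrix(); np.savez(f'pics/{f}.npz',**d); print(d['R'][:,2].round(2))
for f,box in (('side0',(220,180,400,345)),('scene0',(270,180,420,300))):
    im=cv2.imread(f'pics/{f}.png'); x0,y0,x1,y1=box
    hsv=cv2.cvtColor(im,cv2.COLOR_BGR2HSV)
    def big(m):
        n,l,st,c=cv2.connectedComponentsWithStats(m.astype(np.uint8)); o=[i for i in range(1,n) if st[i,4]>60 and x0<c[i][0]<x1 and y0<c[i][1]<y1]
        return [(l==i,st[i],c[i]) for i in o]
    core=(hsv[...,0]>8)&(hsv[...,0]<24)&(hsv[...,1]>50)&(hsv[...,1]<170)&(hsv[...,2]>60)
    for m,st,c in big(core):
        p=np.argwhere(m)[:,::-1].astype(np.float32); b=cv2.boxPoints(cv2.minAreaRect(p)); print(f,'tan',st,c.round(1),b.round(1).tolist())
        print('  ', ray(f,b,.025).round(3)[:,:2].tolist(), ray(f,c,.025).round(4))
    wh=(hsv[...,2]>110)&(hsv[...,1]<40)
    for m,st,c in big(wh):
        if st[4]<1500: continue
        p=np.argwhere(m)[:,::-1]; h=cv2.convexHull(p.astype(np.int32)); a=cv2.approxPolyDP(h,3,True)[:,0]; print(f,'white',st,a.tolist()); 
        print(ray(f,a,0).round(3)[:,:2].tolist())
im=cv2.imread('pics/side0.png')[170:350,220:440]
cv2.imwrite('pics/c1.png',cv2.resize(im,None,fx=3.3,fy=3.3,interpolation=cv2.INTER_CUBIC))
E
```

```text
[-0.47  0.69 -0.54]
[ 0.23  0.76 -0.61]
[ 0.27 -0.07 -0.96]
side0 tan [371 237  19  29 341] [379.6 253. ] [[370.0, 263.6000061035156], [373.5, 235.6999969482422], [389.8999938964844, 237.6999969482422], [386.3999938964844, 265.70001220703125]]
   [[0.667, -0.09], [0.716, 0.008], [0.752, -0.01], [0.701, -0.106]] [[ 0.7039 -0.0592  0.025 ]]
side0 tan [ 304  286   62   35 1142] [333.8 304. ] [[301.5, 295.8999938964844], [362.79998779296875, 284.29998779296875], [367.3999938964844, 308.8999938964844], [306.20001220703125, 320.5]]
   [[0.488, -0.152], [0.626, -0.151], [0.608, -0.224], [0.478, -0.222]] [[ 0.546  -0.1923  0.025 ]]
side0 white [ 232  182  127   83 5724] [[358, 241], [252, 264], [232, 217], [309, 184], [327, 182]]
[[0.685, 0.028], [0.412, 0.008], [0.398, 0.214], [0.644, 0.328], [0.7, 0.326]]
scene0 tan [369 246  15  23 306] [375.5 256.8] [[369.0, 246.0], [383.0, 246.0], [383.0, 268.0], [369.0, 268.0]]
   [[0.66, -0.01], [0.695, 0.011], [0.748, -0.081], [0.715, -0.102]] [[ 0.7035 -0.0464  0.025 ]]
scene0 tan [279 249  46  31 866] [301.5 263.5] [[275.79998779296875, 264.3999938964844], [282.70001220703125, 246.10000610351562], [326.8999938964844, 262.70001220703125], [320.0, 281.0]]
   [[0.488, -0.225], [0.449, -0.143], [0.604, -0.143], [0.635, -0.221]] [[ 0.5461 -0.1837  0.025 ]]
scene0 tan [325 269  32  40 104] [339.  287.3] [[323.29998779296875, 286.1000061035156], [335.5, 268.20001220703125], [368.0, 290.3999938964844], [355.79998779296875, 308.29998779296875]]
   [[0.655, -0.235], [0.638, -0.151], [0.764, -0.187], [0.775, -0.266]] [[ 0.6928 -0.2169  0.025 ]]
scene0 white [ 305  191  110   59 3791] [[414, 215], [412, 222], [384, 249], [305, 225], [318, 199], [327, 191], [403, 196]]
[[0.673, 0.247], [0.687, 0.207], [0.687, 0.031], [0.413, 0.015], [0.354, 0.169], [0.349, 0.23], [0.585, 0.336]]
```

View pics/c1.png

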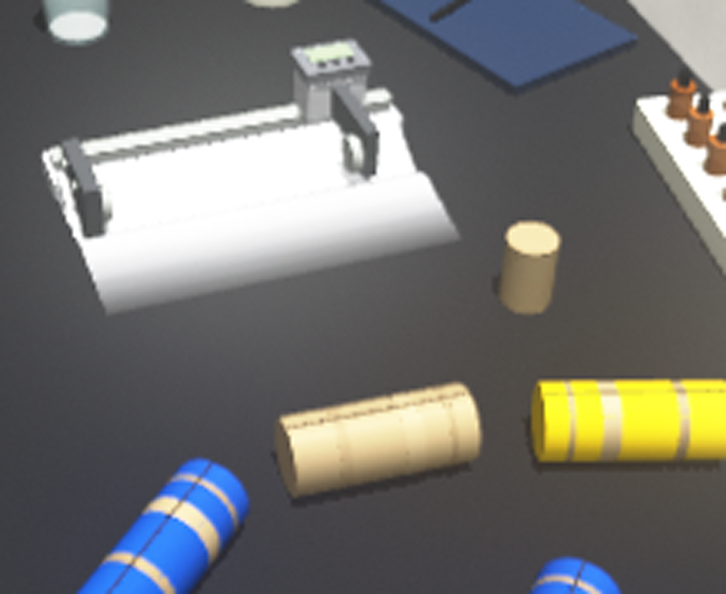

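The gauge origin comes out at about (0.517, 0.109) with a yaw of about 0.066. The core is at about (0.546, -0.188), which is gauge (0.009, -0.298). I'll turn the tool so its x points along gauge +y and its y along gauge +x.

Emit:
send_rows --commands "60 0 0 0 1;60 0 0 0 1;60 0 0 0 1;60 0 0 0 1;60 0 0 0 1;60 0 0 0 1;60 0 0 0 1;60 0 0 0 1;60 0 0 0 1;60 0 0 0 1;60 0 0 0 1;60 0 0 0 1;60 0 0 0 1;60 0 0 0 1;60 0 0 0 1;60 0 0 0 1;60 0 0 0 1;60 0 0 0 0.9"

```text
t: 1.65
tcp_pos: [0.1586, 0.6042, 0.2389]
tool_rot: [0.685, 0.728, -0.0, 0.0]
force: [-0.8, 0.4, 0.3]
finger_gap: 0.702
gripper_force: 0.0
```

Emit:
send_rows --commands "60 -1 1 0 0;60 -1 1 0 0;60 -1 1 0 0;60 -1 1 0 0;60 -1 1 0 0;60 -1 1 0 0;60 -1 1 0 0;60 -1 1 0 0;60 -1 1 0 0;60 -1 1 0 0;60 -1 1 0 0;60 -1 1 0 0;60 -1 1 0 0;60 -1 1 0 0;60 -1 1 0 0;60 -1 1 0 0;60 -1 0.7 0 0;60 -1 0 0 0;60 -1 0 0 0;60 -1 0 0 0"

```text
t: 3.32
tcp_pos: [0.5178, 0.2256, 0.2388]
tool_rot: [0.684, 0.729, -0.0, -0.0]
force: [-0.2, -0.0, 0.9]
finger_gap: 0.701
gripper_force: 0.0
```

Emit:
send_rows --commands "60 -1 0 0 0;60 -1 0 0 0;60 -1 0 0 0;60 -1 0 0 0;60 -1 0 0 0;60 -1 0 0 0;60 -1 0 0 0;60 -1 0 0 0;60 -1 0 0 0;60 -1 0 0 0;60 -1 0 0 0;60 -1 0 0 0;60 -1 0 0 0;60 -1 0 0 0;60 -1 0 0 0;60 -1 0 0 0;60 -1 0 0 0;60 -1 0 0 0;60 -1 0 0 0;60 0 0 0 0"

```text
t: 4.98
tcp_pos: [0.5428, -0.1561, 0.2392]
tool_rot: [0.685, 0.728, -0.0, 0.001]
force: [0.1, 0.2, -0.3]
finger_gap: 0.704
gripper_force: 0.0
```

```bash
python3 - <<'E'
from h import *
s=snap('wrist','w1'); print(s['eye'],s['rotation'])
E
```

```text
[ 0.53960004 -0.08525559  0.37308524] [0.98944593 0.02995568 0.00434942 0.14170563]
```

View pics/w1.png

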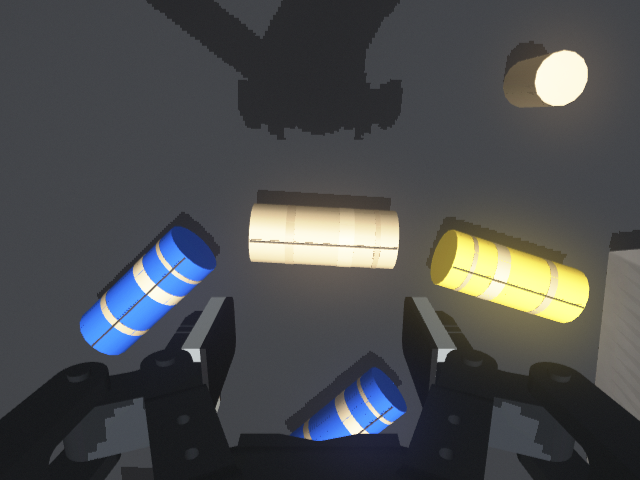

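The wrist view shows the core with corners at (250,205), (398,212), (397,268) and (249,262). A blue decoy lies to its left, ending at (215,255), another lies behind it at (300–405, 370–440), and the yellow one is to the right from (432,268).

```bash
python3 - <<'E'
from h import *
f='w1'
print(ray(f,[[250,205],[398,212],[397,268],[249,262],[323.5,237]],.025).round(4).tolist())
print('blueL',ray(f,[[215,255],[200,270]],.02).round(3).tolist(),'blueB',ray(f,[[375,370],[405,400],[340,390]],.03).round(3).tolist(),'yel',ray(f,[[432,268],[435,280]],.02).round(3).tolist())
E
```

```text
[[0.4871, -0.1623, 0.025], [0.611, -0.1608, 0.025], [0.6158, -0.2105, 0.025], [0.487, -0.2128, 0.025], [0.5501, -0.1863, 0.025]]
blueL [[0.456, -0.21, 0.02], [0.443, -0.225, 0.02]] blueB [[0.606, -0.31, 0.03], [0.637, -0.341, 0.03], [0.575, -0.333, 0.03]] yel [[0.648, -0.21, 0.02], [0.652, -0.222, 0.02]]
```

Emit:
send_rows --commands "60 -1 0 0 0;60 -1 0 0 0;60 -1 0 0 0;60 -1 0 0 0;60 -0.45 0 0 0;60 0 0 1 0;60 0 0 1 0;60 0 0 1 0;60 0 0 1 0;60 0 0 1 0;60 0 0 1 0;60 0 0 1 0;60 0 0 1 0;60 0 0 1 0;60 0 0 0.7 0;60 0 0 0 0"

```text
t: 6.37
tcp_pos: [0.5458, -0.2385, 0.0423]
tool_rot: [0.684, 0.73, -0.0, -0.004]
force: [0.2, 0.1, -0.6]
finger_gap: 0.704
gripper_force: 0.0
```

Emit:
send_rows --commands "60 0 0 0.3 0;60 0 0 0.2 0;60 0 0 0.2 0;60 0 0 0.15 0;60 0 0 0 0;60 0 0 0 0"

```text
t: 6.87
tcp_pos: [0.548, -0.2413, 0.0286]
tool_rot: [0.684, 0.729, 0.0, 0.0]
force: [0.1, 0.5, 0.7]
finger_gap: 0.705
gripper_force: 0.0
```

```bash
python3 - <<'E'
from h import *
snap('side','s1')
im=cv2.imread('pics/s1.png')[200:380,220:440]
cv2.imwrite('pics/c2.png',cv2.resize(im,None,fx=3.3,fy=3.3,interpolation=cv2.INTER_CUBIC))
E
```

```text
(no output)
```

View pics/c2.png

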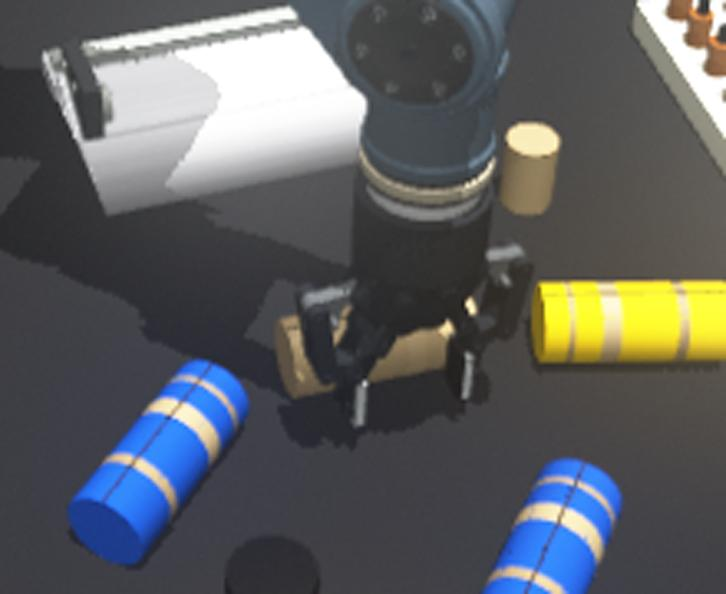

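The fingertips are behind the core, with tip ends at about (329,329) and (362,320.6) in the full side image. I'll work out their height from the rays.

```bash
python3 - <<'E'
from h import *
for z in (.005,.01,.015,.02,.025,.03): print(z,ray('s1',[[329,329],[362,320.6]],z).round(3)[:,:2].tolist())
E
```

```text
0.005 [[0.522, -0.238], [0.594, -0.234]]
0.01 [[0.52, -0.242], [0.592, -0.238]]
0.015 [[0.518, -0.247], [0.59, -0.243]]
0.02 [[0.517, -0.251], [0.587, -0.247]]
0.025 [[0.515, -0.255], [0.585, -0.251]]
0.03 [[0.513, -0.26], [0.583, -0.256]]
```

Emit:
send_rows --commands "60 0 0 0.23 0;60 0.3 0 0 0;60 0.4 0 0 0;60 0.5 0 0 0;60 0.5 0 0 0;60 0.5 0 0 0;60 0.5 0 0 0;60 0.5 0 0 0;60 0.5 0 0 0;60 0.5 0 0 0;60 0.5 0 0 0;60 0.5 0 0 0;60 0.5 0 0 0;60 0.5 0 0 0;60 0.4 0 0 0;60 0.3 0 0 0;60 0 0 0 0;60 0 0 0 0"

```text
t: 8.42
tcp_pos: [0.5391, -0.1032, 0.0237]
tool_rot: [0.684, 0.73, -0.0, 0.0]
force: [0.8, -0.3, 0.0]
finger_gap: 0.703
gripper_force: 0.0
```

```bash
python3 - <<'E'
from h import *
snap('side','s2');snap('scene','c2');snap('wrist','w2')
a=cv2.imread('pics/s2.png')[150:350,180:440]; b=cv2.imread('pics/w2.png')
cv2.imwrite('pics/m2.png',np.vstack([cv2.resize(a,(390,300)),cv2.resize(b,(390,292))]))
E
```

```text
(no output)
```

View pics/m2.png

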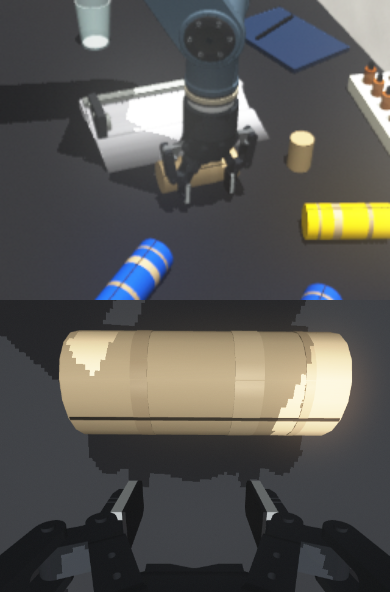

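The core has rolled forward and stands square in front of the fingers. In the wrist view it spans columns 97–578 and rows 51–222.

```bash
cat >> h.py <<'E'
G=np.array([.517,.109]);c,s_=np.cos(.066),np.sin(.066)
def g(P): d=np.atleast_2d(P)[:,:2]-G; return np.c_[d@[c,s_],d@[-s_,c]]
E
python3 - <<'E'
from h import *
im=cv2.imread('pics/w2.png'); hsv=cv2.cvtColor(im,cv2.COLOR_BGR2HSV)
m=((hsv[...,1]>40)&(hsv[...,2]>70)&(hsv[...,0]<30)).astype(np.uint8)
m=cv2.morphologyEx(m,cv2.MORPH_CLOSE,np.ones((9,9)))
n,l,st,_=cv2.connectedComponentsWithStats(m); i=1+st[1:,4].argmax(); print(st[i])
b=cv2.boxPoints(cv2.minAreaRect(np.argwhere(l==i)[:,::-1].astype(np.float32))); print(b.round(0).tolist())
p=ray('w2',b,.025); print(g(p).round(4).tolist(),g(p.mean(0)).round(4))
print('tcp',g(readout.sense()['tcp_pos']), np.load('pics/w2.npz')['eye'])
E
```

```text
[   96    49   486   180 73865]
[[94.0, 219.0], [98.0, 42.0], [583.0, 53.0], [579.0, 230.0]]
[[-0.0627, -0.1756], [-0.0538, -0.1234], [0.0859, -0.1266], [0.0937, -0.1796]] [[ 0.0158 -0.1513]]
tcp [[ 0.00820615 -0.2140716 ]] [ 0.5359689  -0.03336853  0.15778294]
```

Emit:
send_rows --commands "60 0.3 0 -0.1 0;60 0.4 0 -0.1 0;60 0.4 0 0 0;60 0.4 0 0 0;60 0.4 0 0 0;60 0.4 0 0 0;60 0.4 0 0 0;60 0.4 0 0 0;60 0.4 0 0 0;60 0.4 0 0 0;60 0.4 0 0 0;60 0.4 0 0 0;60 0.35 0 0 0;60 0.3 0 0 0;60 0.3 0 0 0;60 0.3 0 0 0;60 0.3 0 0 0;60 0.3 0 0 0;60 0.3 0 0 0;60 0.3 0 0 0"

```text
t: 10.23
tcp_pos: [0.5296, 0.0398, 0.0276]
tool_rot: [0.684, 0.729, -0.0, -0.0]
force: [1.1, -4.4, 2.3]
finger_gap: 0.701
gripper_force: 2.2
```

```bash
cat > wc.py <<'E'
from h import *
import sys
f,z=sys.argv[1],float(sys.argv[2]); snap('wrist',f); snap('side',f+'s')
im=cv2.imread(f'pics/{f}.png'); hsv=cv2.cvtColor(im,cv2.COLOR_BGR2HSV)
m=((hsv[...,1]>40)&(hsv[...,2]>70)&(hsv[...,0]<30)).astype(np.uint8)
m=cv2.morphologyEx(m,cv2.MORPH_CLOSE,np.ones((9,9)))
n,l,st,_=cv2.connectedComponentsWithStats(m); i=1+st[1:,4].argmax()
b=cv2.boxPoints(cv2.minAreaRect(np.argwhere(l==i)[:,::-1].astype(np.float32))); print(st[i],b.round(0).tolist())
p=ray(f,b,z); print(g(p).round(4).tolist(),g(p.mean(0)).round(4))
print('tcp',g(readout.sense()['tcp_pos']))
a=cv2.imread(f'pics/{f}s.png')[150:350,180:440]
cv2.imwrite(f'pics/{f}m.png',np.vstack([cv2.resize(a,(390,300)),cv2.resize(im,(390,292))]))
E
python3 wc.py w3 .035
```

```text
[  102   149   476   165 75054] [[102.0, 149.0], [577.0, 149.0], [577.0, 313.0], [102.0, 313.0]]
[[-0.0542, -0.0091], [0.0849, -0.0094], [0.0936, -0.0621], [-0.0618, -0.0618]] [[ 0.0156 -0.0356]]
tcp [[ 0.00716825 -0.06874656]]
```

View pics/w3m.png

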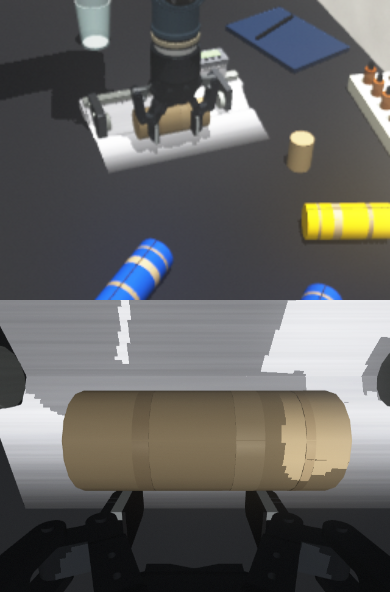

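The core is on the bevel at gauge y of about -0.035. It is square to the V, touching both fingers, and clear of the anvil and jaw. Now I'll ease it over the lip.

Emit:
send_rows --commands "60 0.2 0 0 0;60 0.2 0 0 0;60 0.2 0 0 0;60 0.2 0 0 0;60 0.15 0 0 0;60 0.15 0 0 0;60 0.15 0 0 0;60 0.15 0 0 0;60 0.1 0 0 0;60 0.1 0 0 0;60 0 0 0 0;60 0 0 0 0;60 0 0 0 0;60 0 0 0 0"

```text
t: 11.5
tcp_pos: [0.5277, 0.0708, 0.0277]
tool_rot: [0.684, 0.729, -0.0, -0.0]
force: [-0.5, -2.4, -0.3]
finger_gap: 0.704
gripper_force: 1.5
```

```bash
python3 wc.py w4 .032
```

```text
[  109   148   460   161 67906] [[109.0, 148.0], [568.0, 148.0], [568.0, 308.0], [109.0, 308.0]]
[[-0.0534, 0.0221], [0.0841, 0.0218], [0.0925, -0.0306], [-0.0607, -0.0303]] [[ 0.0156 -0.0043]]
tcp [[ 0.00817582 -0.0387882 ]]
```

View pics/w4m.png

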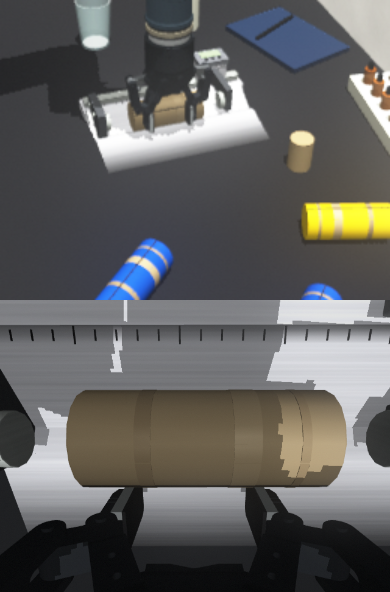

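The core is in or right at the V. The fingers still feel about 2 N, so I'll back off gently and let it settle.

Emit:
send_rows --commands "60 -0.1 0 0 0;60 -0.1 0 0 0;60 -0.1 0 0 0;60 -0.2 0 0 0;60 -0.4 0 0 0;60 -0.6 0 0 0;60 0 0 0 0;60 0 0 0 0;60 0 0 0 0"

```text
t: 12.35
tcp_pos: [0.5297, 0.0408, 0.0277]
tool_rot: [0.684, 0.729, -0.0, -0.0]
force: [0.1, -0.5, -0.1]
finger_gap: 0.702
gripper_force: 0.0
```

```bash
python3 wc.py w5 .032
```

```text
[   91    38   498   177 83518] [[91.0, 38.0], [588.0, 38.0], [588.0, 214.0], [91.0, 214.0]]
[[-0.0541, 0.0223], [0.0849, 0.0218], [0.0936, -0.0287], [-0.0618, -0.0282]] [[ 0.0156 -0.0032]]
tcp [[ 0.00806909 -0.06845786]]
```

The core hasn't moved since I backed off, so it has settled in the V. Next I'll raise the tool, close the fingers and go behind the jaw.

Emit:
send_rows --commands "60 0 0 -1 0;60 0 0 -1 0;60 0 0 -1 0;60 0 0 -1 0;60 0 0 -1 0;60 0 0 -1 0;0 0 1 0 0;0 0 1 0 0;0 0 1 0 0;0 0 1 0 0;0 0 1 0 0;0 0 1 0 0;0 0 1 0 0;0 0 1 0 0;0 0.4 0.4 0 0;0 1 0 0 0;0 1 0 0 0;0 1 0 0 0;0 0 0 0 0;0 0 0 0 0"

```text
t: 14.12
tcp_pos: [0.6917, 0.1216, 0.1474]
tool_rot: [0.683, 0.73, -0.001, -0.0]
force: [0.9, -0.3, -0.3]
finger_gap: 0.0
gripper_force: 0.0
```

```bash
python3 wc.py w6 .032; python3 -c "
from h import *
s=readout.sense();print(s['tcp_pos'],s['finger_gap'])"
```

```text
[    0   200   152    82 11210] [[-0.0, 200.0], [151.0, 200.0], [151.0, 281.0], [0.0, 281.0]]
[[-0.0141, 0.0222], [0.0761, 0.0223], [0.0705, -0.0296], [-0.0249, -0.0297]] [[ 0.0269 -0.0037]]
tcp [[ 0.17576068 -0.00087687]]
[0.69243585 0.11971682 0.14759531] -0.002636447447916445
```

View pics/w6m.png

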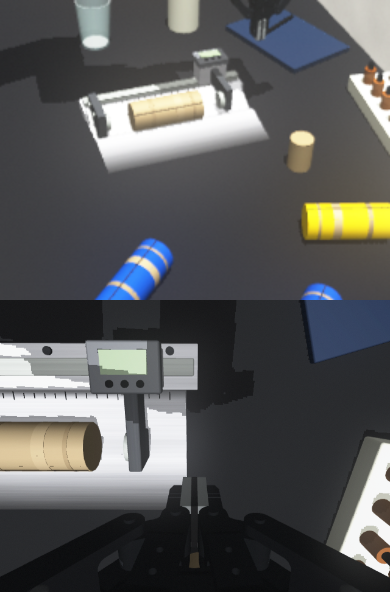

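Emit:
send_rows --commands "0 0 0 1 0;0 0 0 1 0;0 0 0 1 0;0 0 0 1 0;0 0 0 1 0;0 0 0 0.1 0;0 0 0 0 0;0 0 -0.4 0 0;0 0 -0.4 0 0;0 0 -0.4 0 0;0 0 -0.4 0 0;0 0 -0.4 0 0;0 0 0 0 0"

```text
t: 15.3
tcp_pos: [0.6514, 0.1174, 0.0465]
tool_rot: [0.684, 0.73, -0.0, -0.0]
force: [0.8, 0.3, -0.0]
finger_gap: -0.003
gripper_force: 0.0
```

```bash
python3 wc.py w7 .032; python3 -c "
from h import *
s=readout.sense();print(s['tcp_pos'],s['force']);print(g(ray('w6',[[243,220],[243,270]],.061)))"
```

```text
[    0   247   180   134 22976] [[-0.0, 247.0], [179.0, 247.0], [179.0, 380.0], [0.0, 380.0]]
[[0.019, 0.0234], [0.0847, 0.0233], [0.0794, -0.0329], [0.0071, -0.0328]] [[ 0.0475 -0.0047]]
tcp [[ 0.13589927 -0.00063061]]
[0.65264498 0.11733361 0.04617942] [-0.37643105  0.22321488 -0.32092931]
[[ 0.1357903   0.01724231]
 [ 0.13439927 -0.01118984]]
```

Emit:
send_rows --commands "0 0 -0.2 0 0;0 0 -0.2 0 0;0 0 -0.2 0 0;0 0 0 0 0"

```text
t: 15.73
tcp_pos: [0.6406, 0.1165, 0.0458]
tool_rot: [0.684, 0.73, -0.0, -0.0]
force: [0.8, 0.2, 0.2]
finger_gap: 0.002
gripper_force: 0.5
```

Emit:
send_rows --commands "0 0 -0.2 0 0;0 0 -0.2 0 0;0 0 -0.2 0 0;0 0 -0.2 0 0"

```text
t: 16.07
tcp_pos: [0.6249, 0.1154, 0.0458]
tool_rot: [0.684, 0.729, 0.0, 0.0]
force: [2.5, 0.8, 1.6]
finger_gap: -0.002
gripper_force: 1.2
```

Emit:
send_rows --commands "0 0 -0.2 0 0;0 0 -0.2 0 0;0 0 -0.2 0 0;0 0 -0.2 0 0;0 0 -0.2 0 0;0 0 0 0 0"

```text
t: 16.57
tcp_pos: [0.6056, 0.1142, 0.0459]
tool_rot: [0.684, 0.729, 0.001, 0.001]
force: [4.1, 0.2, -1.1]
finger_gap: -0.002
gripper_force: 1.8
```

```bash
python3 wc.py w8 .032; python3 - <<'E'
from h import *
im=cv2.imread('pics/w8s.png')[175:275,225:365]; w=cv2.imread('pics/w8.png')
cv2.imwrite('pics/f.png',np.vstack([cv2.resize(im,None,fx=3.5,fy=3.5,interpolation=2)[:,:480],cv2.resize(w,(480,245))]))
E
```

```text
[    0   255   221   127 25320] [[0.0, 381.0], [0.0, 255.0], [220.0, 255.0], [220.0, 381.0]]
[[-0.0381, -0.0328], [-0.0269, 0.0205], [0.0537, 0.0203], [0.0502, -0.033]] [[ 0.0097 -0.0062]]
tcp [[ 0.08866933 -0.0007174 ]]
```

Emit:
send_rows --commands "0 0 -0.15 0 0;0 0 -0.15 0 0;0 0 -0.15 0 0;0 0 -0.1 0 0"

```text
t: 17.0
tcp_pos: [0.5954, 0.1135, 0.0459]
tool_rot: [0.684, 0.729, 0.001, 0.001]
force: [5.2, 0.3, -1.7]
finger_gap: -0.002
gripper_force: 2.8
```

Emit:
send_rows --commands "0 0 -0.1 0 0;0 0 -0.1 0 0"

```text
t: 17.17
tcp_pos: [0.5917, 0.1132, 0.0459]
tool_rot: [0.684, 0.729, 0.001, 0.001]
force: [5.9, 0.4, -1.4]
finger_gap: -0.002
gripper_force: 2.8
```

Emit:
send_rows --commands "0 0 -0.1 0 0;0 0 0 0 0"

```text
t: 17.33
tcp_pos: [0.5891, 0.1131, 0.0459]
tool_rot: [0.684, 0.729, 0.001, 0.001]
force: [5.5, 0.5, -1.5]
finger_gap: 0.001
gripper_force: 2.4
```

Emit:
send_rows --commands "0 0 -0.08 0 0;0 0 -0.05 0 0;0 0 0 0 0"

```text
t: 17.58
tcp_pos: [0.587, 0.1129, 0.0459]
tool_rot: [0.684, 0.729, 0.001, 0.001]
force: [5.5, 1.4, -1.6]
finger_gap: -0.0
gripper_force: 2.8
```

Emit:
send_rows --commands "0 0 -0.08 0 0;0 0 -0.05 0 0;0 0 0 0 0"

```text
t: 17.83
tcp_pos: [0.587, 0.1129, 0.046]
tool_rot: [0.684, 0.729, 0.003, 0.003]
force: [10.2, 1.6, -4.6]
finger_gap: 0.0
gripper_force: 4.8
```

Emit:
send_rows --commands "0 0 -0.08 0 0;0 0 0 0 0"

```text
t: 18.0
tcp_pos: [0.587, 0.1129, 0.0461]
tool_rot: [0.684, 0.729, 0.005, 0.004]
force: [11.9, 2.1, -7.6]
finger_gap: -0.002
gripper_force: 5.9
```

The TCP has stalled at x = 0.587 while the force climbs to 12 N, so the core is against the anvil. I'll back off, rise clear and check.

Emit:
send_rows --commands "0 0 -0.08 0 0;0 0 0 0 0;0 0 0.3 0 0;0 0 0.4 0 0;0 0 0.6 0 0;0 0 0.6 0 0;0 0 0 -1 0;0 0 0 -1 0;0 0 0 -1 0;0 0 0 -1 0;0 0 0 -1 0;0 -1 0.5 0 0;0 -1 0.5 0 0;0 -1 0.5 0 0;0 0 0 0 0;0 0 0 0 0"

```text
t: 19.33
tcp_pos: [0.65, 0.0562, 0.1449]
tool_rot: [0.685, 0.729, -0.001, -0.002]
force: [-0.2, -0.2, -1.0]
finger_gap: 0.0
gripper_force: 0.0
```

```bash
python3 wc.py w9 .032; python3 - <<'E'
from h import *
im=cv2.imread('pics/w9s.png')[175:275,225:365]; w=cv2.imread('pics/w9.png')
cv2.imwrite('pics/f.png',np.vstack([cv2.resize(im,None,fx=3.4,fy=3.4,interpolation=2),cv2.resize(w,(476,250))]))
E
```

```text
[    0    91   166    91 13443] [[0.0, 181.0], [0.0, 91.0], [165.0, 91.0], [165.0, 181.0]]
[[-0.0564, -0.0277], [-0.0458, 0.0221], [0.0455, 0.0217], [0.0403, -0.028]] [[-0.0041 -0.003 ]]
tcp [[ 0.12884407 -0.06000897]]
```

View pics/f.png

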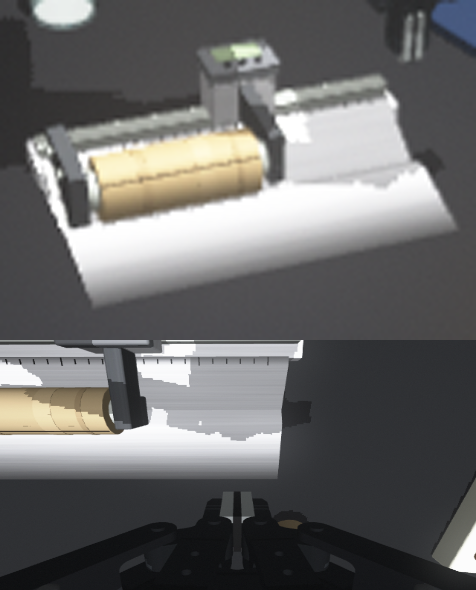

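The final view shows the core in the V from about (95,185) to (262,150) in the upper crop. Both ends meet the discs with no visible gap, and the gripper is clear. I'll hand it in.

```bash
python3 -c "
from station import sign_off
print(sign_off())"
```

```text
the job is handed in; nothing more can be done
None
```

I rolled the core into the V and pushed the jaw until it stalled against the anvil; no gap showed at either end in the last picture. I handed the job in at about 19 s, and the judge's result was not shown.

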